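Hold a box lid on its balance point for fitting a lid stay

TASK

I am about to screw a lid stay onto the small wooden box: first pick the brass lid stay out of the tub of tools and lay it flat and wholly on the grey felt pad, leaving the other tools in the tub. Then grip the lid by its blue bar, swing it up to its balance point, where the bar stands plumb above the hinge pin, and hold it there, still and gripped, without letting it fall shut or over backwards. Finish while holding it: do not let go of the bar, and leave the vases and the dish where they stand.

Things in the scene. Friction and masses are not known exactly. Their poses are not given: they have to be found in the camera images.
- stay_mid (a point): centre (half-way up) of the brass lid stay, the only brass thing: a bar 100 mm long (its x), 14 mm wide at its middle, 12 mm thick, with a round eye 20 mm across at each end, 0.12 kg. It starts flat on the tub floor, along the tub's y axis within 15 degrees; tools beside it are about 52 mm away, centre to centre
- stay_end1 (a point): one end tip of the brass stay, 50 mm along +x from its centre
- stay_end2 (a point): the other end tip of the brass stay, 50 mm along -x from its centre
- stay: the same brass stay; origin at the centre of its underside
- tub: clear plastic open tub, fixed, 260 mm (its x) by 170 mm (its y), walls 45 mm high and 4 mm thick, floor 4 mm thick; origin at the centre of its underside on the table. It stands on one side of the box, left or right
- pad: grey felt pad, fixed, square, 160 mm by 160 mm and 4 mm thick; origin at the centre of its underside; sides along its x and y. It lies on the other side of the box from the tub
- paddle_mid (a point): middle of a brown wooden paddle in the tub, 110 mm long, 26 mm wide, 12 mm thick; stays in the tub
- loop_tool_mid (a point): middle of a loop tool with a green handle in the tub, 110 mm long, wire loop 25 mm wide; stays in the tub
- scraper_mid (a point): middle of a scraper in the tub, white handle and steel blade, 105 mm long, 28 mm wide; stays in the tub
- box: wooden box, fixed, 140 mm (its x) by 190 mm (its y) and 85 mm high, with a plywood lid; origin at the centre of its underside; its -x side is the front, towards the robot, the hinge is along its rear (+x) upper edge
- lid: the plywood lid with its arms and bar, about 0.45 kg, 140 mm by 190 mm, 12 mm thick; origin at the middle of the hinge pin, so it stays put and only turns
- lid_hinge (a point): middle of the lid's hinge pin, 70 mm along the box's +x from its origin and 91 mm above the table; the pin runs along the box's y axis
- lid_bar (a point): middle of the blue round bar of the lid, 12 mm thick, 152 mm long, parallel to the pin; y along it. Steel arms 70 mm either side of the middle carry it, 44 mm (centre) clear of the lid edge: fingers fit on both sides from above. 187 mm from the pin; shut: 121 mm above the table, 185 mm in front of the pin (box -x); at balance: 278 mm up. It can turn between finger pads as the lid swings
- lid_angle (a joint): lid angle, rad: 0 shut (start), growing as the bar swings up and back, stop at 2.3. The hinge is nearly frictionless, the lid weighs about 0.45 kg, its centre of mass lies on the line from pin to bar: it balances at 1.41, bar straight above the pin, and falls either way if let go
- vase1: loose cream vase, 110 mm tall, 80 mm wide, behind the box to one side; leave alone; origin at centre of its underside
- vase2: loose cream vase, 110 mm tall, 80 mm wide, behind the box to the other side; leave alone; origin at centre of its underside
- dish: loose round terracotta dish, 110 mm wide, 35 mm high, behind the box; leave alone; origin at centre of its underside

How it is judged:
On the way, in this order (a step that is already met when the one before it is completed fails the run):
1. the brass stay lies flat and wholly on the felt pad, let go, with the lid still shut (x of stay_end1 in the frame of pad between -0.08 and 0.08 m and y of stay_end1 in the frame of pad between -0.08 and 0.08 m and x of stay_end2 in the frame of pad between -0.08 and 0.08 m and y of stay_end2 in the frame of pad between -0.08 and 0.08 m and z of stay_mid in the frame of pad below 0.016 m and z of each of stay_end1, stay_end2 in the frame of pad below 0.018 m and contact force between the fingers and stay below 0.05 N and linear speed of stay below 0.02 m/s and value of joint lid_angle below 0.1 rad), for 0.2 s.
2. the lid is gripped by its bar and still at the balance point (value of joint lid_angle between 1.325 and 1.495 rad and velocity of joint lid_angle between -0.05 and 0.05 rad/s and contact force between the fingers and lid above 1 N and distance between the grasp point and lid_bar below 0.08 m), for 0.3 s.
At the end, for the whole second after the job is handed in: Lid within 0.085 rad of its balance angle 1.41, slower than 0.05 rad/s, fingers at its bar and pressing with over 1 N; brass stay flat, still and let go, both ends over the pad; vases and dish within 30 mm of their start; other tools in the tub (all of step 2 and x of stay_end1 in the frame of pad between -0.08 and 0.08 m and y of stay_end1 in the frame of pad between -0.08 and 0.08 m and x of stay_end2 in the frame of pad between -0.08 and 0.08 m and y of stay_end2 in the frame of pad between -0.08 and 0.08 m and z of stay_mid in the frame of pad below 0.016 m and z of each of stay_end1, stay_end2 in the frame of pad below 0.018 m and contact force between the fingers and stay below 0.05 N and linear speed of stay below 0.02 m/s and distance of each of vase1, vase2, dish from where it was at the start of the episode below 0.03 m and horizontal distance between each of paddle_mid, loop_tool_mid, scraper_mid and tub below 0.15 m and height (world z) of each of paddle_mid, loop_tool_mid, scraper_mid below 0.05 m); the arm keeps its last pose, push and grip.
It fails at once if the lid falls over backwards (beyond 1.9 rad) (value of joint lid_angle above 1.9 rad).
It fails at once if a vase or the dish is displaced by over 30 mm or tipped (distance of any of vase1, vase2, dish from where it was at the start of the episode above 0.03 m or angle between any of vase1, vase2, dish's own z axis and vertical above 0.35 rad).
It fails at once if another tool is lifted out of the tub (height (world z) of any of paddle_mid, loop_tool_mid, scraper_mid above 0.09 m).
It also fails if it takes over 67 s, if anything falls off the work surface, if the arm or the gripper's body presses on something with over 40 N, if the wrist force passes 120 N, or if a joint passes its speed limit or range.

ROBOT

A 6-joint arm with a two-finger parallel gripper is mounted at the origin on the work surface. World frame = base frame: x ahead of the robot, y to its left, z up, the work surface at z = 0. Lengths are in m, angles in rad, forces in N, time in s.
With the tool pointing down it reaches from about 0.35 to 0.775 m from the base axis. Payload 5.5 kg.
Tool frame: the origin (TCP) lies at the very end of the fingers, on their centre line; the grasp point (between the pads) lies 19 mm behind it; x points along the fingers, y is the direction in which the jaws open and shut, and the axes are right-handed (so a half turn about x gives the same grasp; the last joint's range is limited). The gripper opens to 85 mm and grips with 20 to 120 N. Pads are 22 mm wide; open, the fingers measure 114 mm over their backs; the gripper's body (76 mm by 85 mm) begins 54 mm behind the grasp point. The pads swing forward as they close: fully open they stand 13 mm farther back than shut.
Start: joints at [-1.418, 0.313, 0.046, 1.304, 0, 1.431], TCP at [0.166, -0.551, 0.231] pointing down, gripper open.
Joint ranges: [-2.76, 2.76], [-0.86, 1.69], [-1.03, 1.26], [-2.2, 2.34], [-1.47, 1.5], [-3.14, 3.14]. Speed limits (rad/s): [2.57, 2.57, 3.14, 3.14, 3.14, 3.14].

INTERFACE

Orientations are given as a unit quaternion [w, x, y, z].
In Python, from workcell import readout, cams, env, finder gives the robot as it stands.
- The arm moves only by the tool drive_tool, never from a script. Its argument "moves" is a list that holds one entry, the list of rows, each a list of 7 numbers: the shift along the tool's x, y, z in m, then the turn, a rotation vector about the tool's x, y, z in rad, then the closure in counts, from 0 (fully open) to 255 (shut). A call has exactly 5 rows; each row is the pose to reach, as a shift and turn from the pose measured when the call began, along the tool's axes at that moment; what a row does not reach only later rows make up. A row lasts 1/8 s, in which the tool goes at most 62.5 mm and 10.7 degrees, less where a joint would pass 70% of its speed; a pose out of reach is approached as far as the arm can. A call with a gripper value outside its range is refused whole. The fingers move at their own pace and stop on an object; "squeeze" is the grip in N (left out, the last holds). Time passes only in rows, so rows that repeat a pose let the fingers close, or fill a call up. It gives the time, the measured TCP pose, the force and the opening at its end, in the units of the state.
- readout.get_state(): the state, without advancing time (a new reading comes with each control period).
- cams.read_camera(name): name is "scene" or "top" or "wrist"; returns the picture (400x640x3 uint8, blue, green, red); there is no depth.
- cams.camera_params(name): a dict with "mtx" (3x3 intrinsics, pixels), "R" (3x3) and "t" (3): a world point X has camera coordinates R X + t; the wrist camera has in their place "mount" (4x4, takes a point from camera to tool coordinates, whose origin is the TCP and whose axes are the tool frame's). Camera axes: x right, y down, z forward; pixel columns grow to the right and rows downward; lengths in m; the calibration is good to about 2 mm. A picture is of the moment at which its call begins: read the wrist's pose just before it. camera_params takes no time and is no camera call.
- env.hand_in(): hands the job in, once; it reports no verdict.
Trained networks look in the newest picture that a camera, given by its name, has taken for a name from the list of things; names that differ only in an ending like _2 or _b are one class to them, and where a whole thing is asked for, a point or a joint stands for the part that bears it (a point fixed in the world has none). Each returns a list of dicts, best first, with "conf" (0 to 1); they miss things now and then, are a little off and sometimes report something else, mostly with a low value. They report only what shows in the picture. A call takes as long as a camera call.
- finder.regions_of(camera, name): "pixels" (400x640 bool, what is visible of it) and "point" ([column, row] in pixels, amid what is visible of it).
The state is a dict: "clock": time; "joint_pos": joint angles; "qvel": joint speeds; "tau": joint torques, N m; "tcp_pos": TCP position; "orientation": TCP orientation; "wrist_force": force on the tool from outside, world axes, zero at the start; "ft_torque": the same for the moment, N m; "finger_gap": finger opening in m.
Only numpy, scipy, OpenCV 4.12 (cv2) and the standard library are available. Lean on these libraries where they do the work, as an engineer would, in place of code of your own. Each camera call takes 0.05 s, during which the arm holds its last target.

## Working session

There is one attempt and no reset: what is moved stays moved. The work goes in short steps, Python scripts to look and compute and a tool call to move; the robot and the scene stay as the last step left them, time stands still between calls to the robot, and variables do not carry over. Pictures are saved under pics/ and viewed, and the job is handed in when it is done.

Besides the shell and the picture viewer there is one more tool, called as name([rows], argument=value, ...), one row to a line, values as JSON. drive_tool: Moves the arm, as the interface text tells. Its arguments: {"type":"object","properties":{"moves":{"type":"array"},"squeeze":{"type":"number"}},"required":["moves"]}

```bash
ls; mkdir -p pics; python3 - <<'E'
from workcell import readout, cams, env, finder
import cv2
s=readout.get_state(); print(s)
for n in ["scene","top","wrist"]:
    im=cams.read_camera(n); cv2.imwrite(f"pics/a_{n}.png",im); print(n,cams.camera_params(n))
E
```

```text
pics
{'clock': 0.0, 'joint_pos': array([-1.41761402e+00,  3.14008428e-01,  4.49842480e-02,  1.30358684e+00,
        4.71057131e-06,  1.43119427e+00]), 'qvel': array([-0.00202371,  0.00078577, -0.00081206,  0.00199694,  0.00267948,
       -0.00035732]), 'tau': array([-1.27834801e-05, -4.80622530e+01,  2.98535174e+01,  1.94092747e-02,
       -1.64235013e-05,  6.01482895e-06]), 'tcp_pos': array([ 0.16586963, -0.55003147,  0.23040645]), 'orientation': array([-0.10250394, -0.69954044, -0.10378711,  0.69954582]), 'wrist_force': array([-0.07794023, -0.72387818,  0.30158506]), 'ft_torque': array([ 0.01173776,  0.00884687, -0.01133966]), 'finger_gap': 0.08511888057884939}
scene {'mtx': array([[443.96794174,   0.        , 318.39353372],
       [  0.        , 443.96794174, 199.79602217],
       [  0.        ,   0.        ,   1.        ]]), 'R': array([[ 0.68020526,  0.73285282,  0.015734  ],
       [ 0.56879399, -0.51414953, -0.64196858],
       [-0.46237886,  0.44561981, -0.76656949]]), 't': array([-0.40813857, -0.25836256,  1.38730096])}
top {'mtx': array([[488.32100746,   0.        , 313.47398863],
       [  0.        , 488.32100746, 198.28224357],
       [  0.        ,   0.        ,   1.        ]]), 'R': array([[-0.00558686, -0.99975106,  0.0216011 ],
       [-0.98934257,  0.00238307, -0.14558709],
       [ 0.14549937, -0.02218427, -0.9891096 ]]), 't': array([0.00638409, 0.61858409, 1.1482869 ])}
wrist {'mtx': array([[320.42284349,   0.        , 320.50501836],
       [  0.        , 320.42284349, 201.62515818],
       [  0.        ,   0.        ,   1.        ]]), 'mount': array([[-1.57534350e-04, -2.93703005e-01,  9.55896710e-01,
        -1.42253561e-01],
       [ 9.99999884e-01, -4.80387049e-04,  1.72018717e-05,
         2.99876098e-04],
       [ 4.54148158e-04,  9.55896602e-01,  2.93703047e-01,
        -7.48621618e-02],
       [ 0.00000000e+00,  0.00000000e+00,  0.00000000e+00,
         1.00000000e+00]])}
```

View pics/a_scene.png

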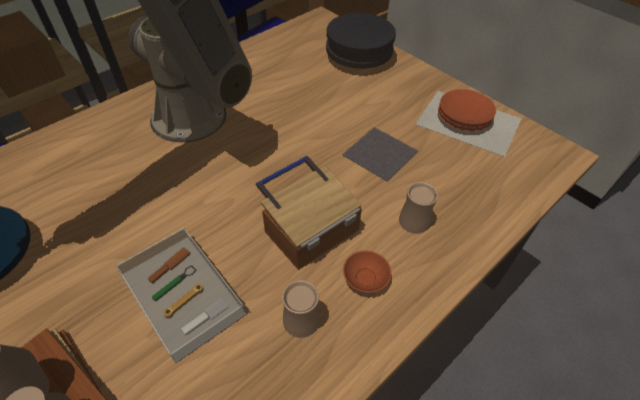

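View pics/a_top.png

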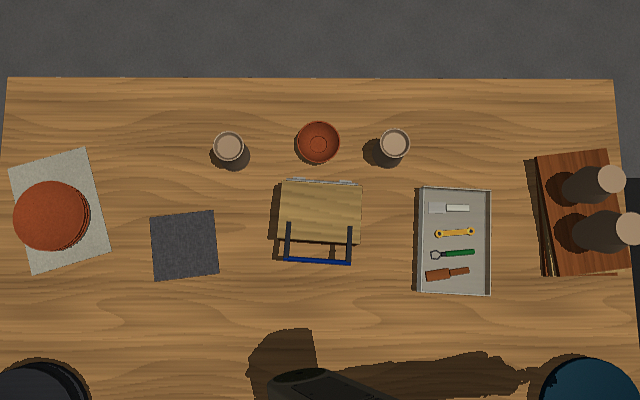

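```bash
cat > h.py <<'E'
import numpy as np, cv2
from workcell import readout, cams, env, finder
from scipy.spatial.transform import Rotation as Rn
def Rq(q): return Rn.from_quat([q[1],q[2],q[3],q[0]])
def ray(cam,px,st=None):
    p=cams.camera_params(cam)
    d=np.linalg.inv(p["mtx"])@np.array([px[0],px[1],1.])
    if cam=="wrist":
        M=p["mount"]; R=Rq(st["orientation"]).as_matrix()
        return st["tcp_pos"]+R@M[:3,3], R@M[:3,:3]@d
    return -p["R"].T@p["t"], p["R"].T@d
def at_z(cam,px,z,st=None):
    o,d=ray(cam,px,st); return o+d*(z-o[2])/d[2]
def proj(cam,X,st=None):
    p=cams.camera_params(cam); X=np.atleast_2d(X)
    if cam=="wrist":
        M=p["mount"]; R=Rq(st["orientation"]).as_matrix()
        c=((X-st["tcp_pos"])@R-M[:3,3])@M[:3,:3]
    else: c=X@p["R"].T+p["t"]
    u=c@p["mtx"].T; return u[:,:2]/u[:,2:]
def shift(st,target,R=None):
    "world TCP target -> tool shift, and rotvec in tool axes"
    R0=Rq(st["orientation"])
    s=R0.inv().apply(np.array(target)-st["tcp_pos"])
    r=(R0.inv()*R).as_rotvec() if R is not None else np.zeros(3)
    return s,r
E
python3 - <<'E'
from h import *
for cam in ["top"]:
    cams.read_camera(cam)
    for n in ["stay","pad","tub","lid_bar","box","vase1","dish","paddle_mid","loop_tool_mid","scraper_mid"]:
        for r in finder.regions_of(cam,n)[:3]:
            ys,xs=np.where(r["pixels"]); 
            print(cam,n,round(r["conf"],2),r["point"],len(xs),xs.min(),xs.max(),ys.min(),ys.max(), cv2.minAreaRect(np.c_[xs,ys].astype(np.float32)))
            if r["conf"]>.5: np.save(f"pics/{cam}_{n}.npy",r["pixels"])
E
```

```text
top stay 0.52 [457.5, 234.6] 248 434 474 228 237 ((453.99786376953125, 232.4668426513672), (7.184052467346191, 40.243995666503906), 86.18592071533203)
top pad 0.57 [181.2, 242.9] 4263 149 218 210 280 ((184.14503479003906, 244.98294067382812), (65.54793548583984, 67.82634735107422), 83.2901611328125)
top tub 0.7 [455.6, 240.0] 6363 416 491 186 296 ((454.3531799316406, 240.78759765625), (74.27690887451172, 108.5692367553711), 1.5911403894424438)
top lid_bar 0.61 [317.9, 216.9] 5414 277 361 180 265 ((319.0707702636719, 222.72616577148438), (83.31597137451172, 81.65187072753906), 3.1798300743103027)
top vase1 0.68 [389.4, 148.5] 1155 372 410 128 169 ((390.4146728515625, 147.73171997070312), (31.547101974487305, 43.10396194458008), 38.65980911254883)
top vase1 0.61 [230.5, 149.0] 1128 212 249 131 171 ((231.35018920898438, 150.4891815185547), (42.17909240722656, 31.42402458190918), 57.2647705078125)
top dish 0.57 [315.8, 143.2] 1474 296 339 120 162 ((318.0000305175781, 141.50001525878906), (42.48529052734375, 42.0380744934082), 26.56505012512207)
top paddle_mid 0.64 [443.2, 271.8] 336 426 468 267 280 ((446.9769592285156, 273.3153991699219), (10.294882774353027, 42.543914794921875), 82.87498474121094)
top loop_tool_mid 0.79 [455.7, 254.3] 197 431 474 249 256 ((452.67584228515625, 253.11036682128906), (5.813183784484863, 43.0175666809082), 85.2363510131836)
top scraper_mid 0.62 [445.4, 205.5] 380 428 469 202 213 ((448.5, 207.5), (11.0, 41.0), 90.0)
top scraper_mid 0.38 [457.2, 233.5] 249 435 474 227 237 ((454.536865234375, 232.40573120117188), (7.967146396636963, 39.383052825927734), 84.80557250976562)
```

```bash
python3 - <<'E'
from h import *
st=readout.get_state()
print(Rq(st["orientation"]).as_matrix().round(3))
def corners(n,z,cam="top"):
    m=np.load(f"pics/{cam}_{n}.npy"); ys,xs=np.where(m)
    P=np.array([at_z(cam,(x,y),z) for x,y in zip(xs,ys)])[:,:2].astype(np.float32)
    (c,wh,a)=cv2.minAreaRect((P*1000)); print(n,np.round(c,1),np.round(wh,1),round(a,1), "mean",P.mean(0).round(4))
    return P
corners("stay",.012); corners("pad",.004); corners("tub",.045); corners("dish",.03)
for px in [(281,262),(316,263),(351,264)]: print("bar",at_z("top",px,.121))
for n,px in [("tubcorner",(418,187)),("",(491,189)),("",(490,296)),("",(414,293))]: print(n,at_z("top",px,.045))
im=cv2.imread("pics/a_top.png")
cv2.imwrite("pics/a_crop.png",cv2.resize(im[170:300,260:500],None,fx=3.3,fy=3.3,interpolation=cv2.INTER_CUBIC))
# scene
cams.read_camera("scene")
for n in ["stay","pad","lid_bar"]:
    for r in finder.regions_of("scene",n)[:2]: print(n,r["conf"],r["point"])
E
```

```text
[[ 0.     0.289 -0.957]
 [-0.    -0.957 -0.289]
 [-1.     0.     0.   ]]
stay [ 536.2 -348.2] [ 17.9 101.9] 3.6 mean [ 0.5366 -0.348 ]Traceback (most recent call last):
  File "<stdin>", line 9, in <module>
  File "<stdin>", line 6, in corners
  File "h.py", line 13, in at_z
    o,d=ray(cam,px,st); return o+d*(z-o[2])/d[2]
        ~~~^^^^^^^^^^^
  File "h.py", line 6, in ray
    p=cams.camera_params(cam)
ValueError: time passes only in moves, steps and waits
```

View pics/a_wrist.png

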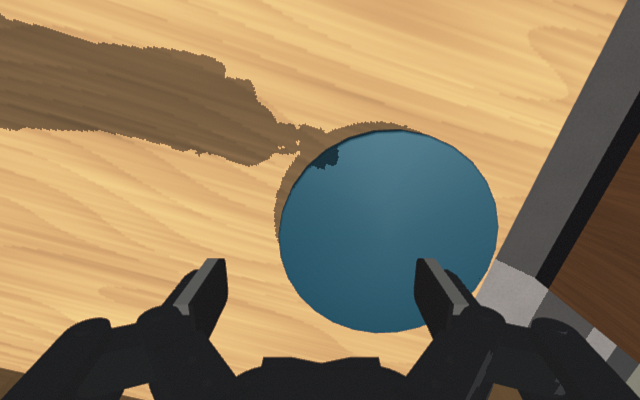

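```bash
python3 - <<'E'
s=open('h.py').read().replace("def Rq","import pickle,os\nif os.path.exists('params.pkl'): PAR=pickle.load(open('params.pkl','rb'))\nelse:\n    PAR={n:cams.camera_params(n) for n in ['scene','top','wrist']}; pickle.dump(PAR,open('params.pkl','wb'))\ndef Rq",1).replace("p=cams.camera_params(cam)","p=PAR[cam]")
open('h.py','w').write(s)
E
python3 - <<'E'
from h import *
def corners(n,z,cam="top"):
    m=np.load(f"pics/{cam}_{n}.npy"); ys,xs=np.where(m)
    P=np.array([at_z(cam,(x,y),z) for x,y in zip(xs,ys)])[:,:2].astype(np.float32)
    (c,wh,a)=cv2.minAreaRect((P*1000)); print(n,np.round(c,1),np.round(wh,1),round(a,1), "mean",P.mean(0).round(4))
    return P
corners("stay",.012); corners("pad",.004); corners("tub",.045); corners("dish",.03)
for px in [(281,262),(316,263),(351,264)]: print("bar",at_z("top",px,.121))
for n,px in [("tubcorner",(418,187)),("",(491,189)),("",(490,296)),("",(414,293))]: print(n,at_z("top",px,.045))
im=cv2.imread("pics/a_top.png")
cv2.imwrite("pics/a_crop.png",cv2.resize(im[170:300,260:500],None,fx=3.3,fy=3.3,interpolation=cv2.INTER_CUBIC))
# scene
cams.read_camera("scene")
for n in ["stay","pad","lid_bar"]:
    for r in finder.regions_of("scene",n)[:2]: print(n,r["conf"],r["point"])
print(readout.get_state()["clock"])
E
```

```text
stay [ 536.2 -348.2] [ 17.9 101.9] 3.6 mean [ 0.5366 -0.348 ]
pad [509.4 324.5] [162.6 166.1] 6.8 mean [0.5088 0.3256]
tub [ 516.1 -337. ] [179.2 259.3] 86.0 mean [ 0.5141 -0.3395]
dish [765.8  -8.7] [107.6 108.7] 62.8 mean [ 0.7656 -0.0083]
bar [0.4633119  0.07919876 0.121     ]
bar [0.46067621 0.00075683 0.121     ]
bar [ 0.45803398 -0.07787986  0.121     ]
tubcorner [ 0.64611753 -0.25391099  0.045     ]
 [ 0.64076163 -0.43500474  0.045     ]
 [ 0.38127167 -0.41728899  0.045     ]
 [ 0.38952528 -0.23484241  0.045     ]
stay 0.72 [179.7, 302.2]
stay 0.54 [368.2, 272.2]
pad 0.6 [378.4, 155.6]
lid_bar 0.63 [304.6, 202.4]
lid_bar 0.18 [379.7, 154.9]
0.9
```

View pics/a_crop.png

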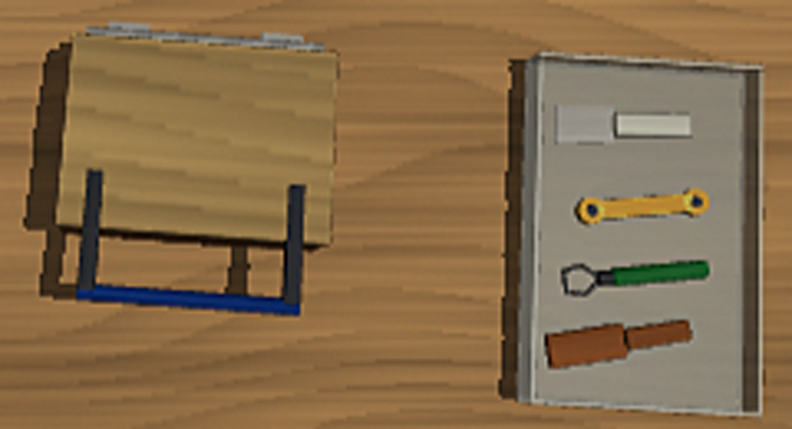

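```bash
cat >> h.py <<'E'
def down(yaw):
    y=np.array([np.cos(yaw),np.sin(yaw),0]); x=np.array([0,0,-1.]); return Rn.from_matrix(np.c_[x,y,np.cross(x,y)])
def plan(target,yaw):
    st=readout.get_state(); s,r=shift(st,target,down(yaw)); print("shift",s.round(4),"turn",r.round(4),"tcp",st["tcp_pos"].round(4),"gap",round(st["finger_gap"],4),"F",st["wrist_force"].round(1),"t",round(st["clock"],2), "j", st["joint_pos"].round(2))
E
python3 -c "
from h import *
plan((.536,-.348,.17),.064)"
```

```text
shift [ 0.0613 -0.0872 -0.4128] turn [-1.342e+00  1.000e-04 -1.000e-04] tcp [ 0.166  -0.5506  0.2314] gap 0.0853 F [ 0.8 -0.1  0.2] t 0.9 j [-1.42  0.31  0.05  1.3  -0.    1.43]
```

drive_tool([
  [[0.06,-0.087,-0.413,-1.342,0,0,170],[0.06,-0.087,-0.413,-1.342,0,0,170],[0.06,-0.087,-0.413,-1.342,0,0,170],[0.06,-0.087,-0.413,-1.342,0,0,170],[0.06,-0.087,-0.413,-1.342,0,0,170]],
], squeeze=40)

```text
clock: 1.52
tcp_pos: [0.4391, -0.4011, 0.1873]
orientation: [-0.41, -0.576, -0.409, 0.576]
wrist_force: [0.0, -0.6, 0.1]
finger_gap: 0.0282
```

```bash
python3 -c "
from h import *
plan((.536,-.348,.17),.064)"
```

```text
shift [ 0.0173  0.074  -0.082 ] turn [-0.3985  0.0007 -0.0006] tcp [ 0.4391 -0.4011  0.1873] gap 0.0282 F [ 0.  -0.6  0.1] t 1.52 j [-0.88  0.37  0.01  1.22 -0.    1.03]
```

drive_tool([
  [[0.017,0.074,-0.082,-0.4,0,0,170],[0.017,0.074,-0.082,-0.4,0,0,170],[0.017,0.074,-0.082,-0.4,0,0,170],[0.017,0.074,-0.082,-0.4,0,0,170],[0.017,0.074,-0.082,-0.4,0,0,170]],
])

```text
clock: 2.15
tcp_pos: [0.535, -0.3489, 0.1707]
orientation: [0.516, 0.484, 0.515, -0.484]
wrist_force: [-0.6, -0.3, -0.2]
finger_gap: 0.0287
```

```bash
python3 - <<'E'
from h import *
st=readout.get_state(); im=cams.read_camera("wrist"); 
for r in finder.regions_of("wrist","stay")[:2]:
    ys,xs=np.where(r["pixels"]); P=np.array([at_z("wrist",(x,y),.014,st)[:2] for x,y in zip(xs,ys)])
    (c,wh,a)=cv2.minAreaRect((P*1000).astype(np.float32)); print(r["conf"],r["point"],np.round(c,1),np.round(wh,1),round(a,1))
    im[r["pixels"]]=im[r["pixels"]]//2+60 if r["conf"]>.4 else im[r["pixels"]]
cv2.imwrite("pics/b_wrist.png",im)
plan((.536,-.348,.17),.064)
E
```

```text
0.78 [324.7, 182.7] [ 538.2 -349.1] [18.5 99.8] 4.2
shift [ 0.0007  0.0011 -0.001 ] turn [-0.0011  0.0012 -0.0007] tcp [ 0.535  -0.349   0.1708] gap 0.0287 F [-0.1  0.1  0.3] t 2.25 j [-0.7   0.46  0.11  1.22 -0.    0.8 ]
```

View pics/b_wrist.png

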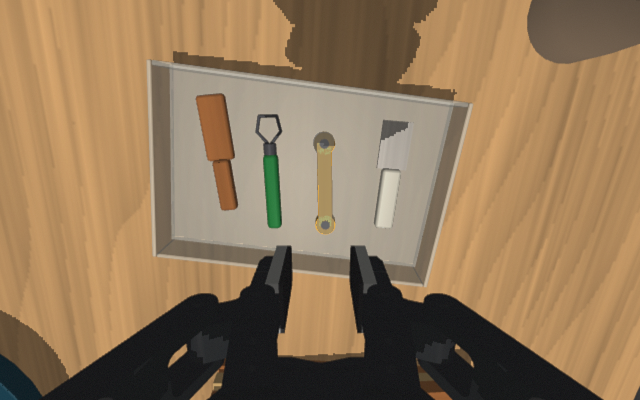

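drive_tool([
  [[0.05,0.0025,0,-0.007,0,0,170],[0.1,0.0025,0,-0.007,0,0,170],[0.13,0.0025,0,-0.007,0,0,170],[0.15,0.0025,0,-0.007,0,0,170],[0.155,0.0025,0,-0.007,0,0,170]],
])

```text
clock: 2.88
tcp_pos: [0.536, -0.3491, 0.0145]
orientation: [0.516, 0.483, 0.517, -0.483]
wrist_force: [0.5, -0.7, 0.4]
finger_gap: 0.0284
```

```bash
python3 - <<'E'
from h import *
st=readout.get_state(); im=cams.read_camera("wrist"); 
cv2.imwrite("pics/c_wrist.png",im)
plan((.5375,-.3485,.007),.07)
E
```

```text
shift [ 0.0079  0.001  -0.0008] turn [-0.0016  0.0002  0.0005] tcp [ 0.5365 -0.3493  0.0149] gap 0.0282 F [-0.4 -0.2  0.6] t 2.92 j [-0.7   0.57 -0.1   0.89 -0.    0.8 ]
```

View pics/c_wrist.png

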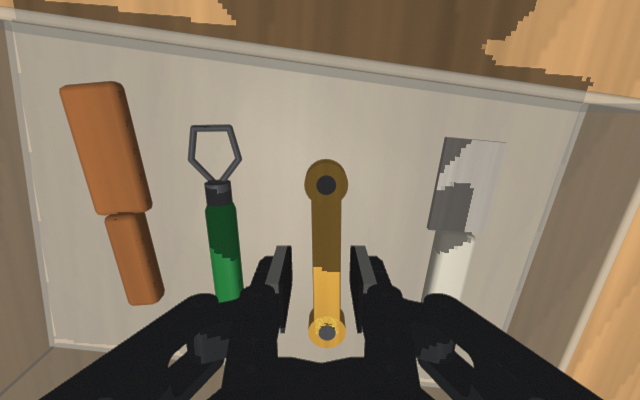

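drive_tool([
  [[0.007,0.001,0,0,0,0,170],[0.007,0.001,0,0,0,0,225],[0.007,0.001,0,0,0,0,240],[0.007,0.001,0,0,0,0,240],[0.007,0.001,0,0,0,0,240]],
], squeeze=40)

```text
clock: 3.55
tcp_pos: [0.5377, -0.3494, 0.0083]
orientation: [0.517, 0.482, 0.517, -0.483]
wrist_force: [-0.0, 0.6, 2.2]
finger_gap: 0.0126
```

```bash
python3 - <<'E'
from h import *
plan((.5375,-.3485,.14),.07)
E
```

```text
shift [-0.1317 -0.0002 -0.0008] turn [-0.0016  0.0007  0.0001] tcp [ 0.5377 -0.3494  0.0083] gap 0.0126 F [-0.   0.6  2.2] t 3.55 j [-0.7   0.58 -0.11  0.88 -0.    0.8 ]
```

drive_tool([
  [[-0.03,0,0,0,0,0,240],[-0.06,0,0,0,0,0,240],[-0.1,0,0,0,0,0,240],[-0.15,0,0,0,0,0,240],[-0.2,0,0,0,0,0,240]],
])

```text
clock: 4.18
tcp_pos: [0.5375, -0.3489, 0.2096]
orientation: [0.517, 0.482, 0.517, -0.483]
wrist_force: [1.6, -1.0, -1.5]
finger_gap: 0.0125
```

```bash
python3 - <<'E'
from h import *
im=cams.read_camera("wrist"); 
cv2.imwrite("pics/d_wrist.png",im)
plan((.509,.3245,.2),.1)
E
```

```text
shift [ 0.0125  0.0155 -0.6759] turn [-0.0314  0.0079 -0.0072] tcp [ 0.5397 -0.3508  0.2177] gap 0.0127 F [ 1.6 -1.1  4.4] t 4.22 j [-0.7   0.44  0.21  1.32 -0.    0.8 ]
```

View pics/d_wrist.png

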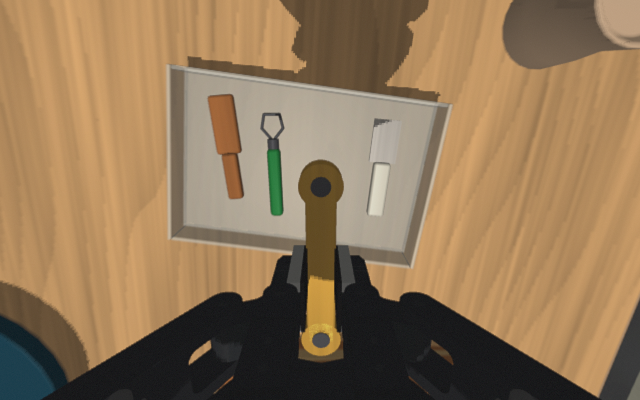

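drive_tool([
  [[0,0.002,-0.03,0,0,0,240],[0,0.004,-0.08,0,0,0,240],[0,0.006,-0.135,0,0,0,240],[0,0.008,-0.19,0,0,0,240],[0,0.008,-0.245,0,0,0,240]],
])

```text
clock: 4.85
tcp_pos: [0.5306, -0.104, 0.2156]
orientation: [0.521, 0.483, 0.513, -0.482]
wrist_force: [0.8, -0.0, -1.0]
finger_gap: 0.0123
```

```bash
python3 - <<'E'
from h import *
plan((.509,.3245,.2),.1)
E
```

```text
shift [ 0.0124  0.0077 -0.4291] turn [-0.0316  0.0077 -0.0074] tcp [ 0.5306 -0.104   0.2156] gap 0.0123 F [ 0.8 -0.  -1. ] t 4.85 j [-0.34  0.24 -0.09  1.23 -0.    1.16]
```

drive_tool([
  [[0,0.002,-0.055,-0.006,0,0,240],[0,0.004,-0.11,-0.012,0,0,240],[0,0.006,-0.165,-0.018,0,0,240],[0,0.008,-0.22,-0.024,0,0,240],[0.005,0.008,-0.275,-0.03,0,0,240]],
])

```text
clock: 5.48
tcp_pos: [0.5198, 0.1727, 0.2087]
orientation: [0.528, 0.475, 0.52, -0.474]
wrist_force: [1.0, 0.0, -1.0]
finger_gap: 0.0123
```

```bash
python3 - <<'E'
from h import *
plan((.509,.3245,.15),.1)
E
```

```text
shift [ 0.0576  0.0037 -0.1526] turn [-0.0013  0.0077 -0.0086] tcp [0.5198 0.1727 0.2087] gap 0.0123 F [ 1.  0. -1.] t 5.47 j [ 0.18  0.26 -0.08  1.22 -0.01  1.65]
```

drive_tool([
  [[0.01,0.001,-0.05,0,0.002,-0.002,240],[0.02,0.002,-0.1,0,0.004,-0.004,240],[0.04,0.003,-0.14,0,0.008,-0.008,240],[0.058,0.0035,-0.1525,0,0.008,-0.008,240],[0.058,0.0035,-0.1525,0,0.008,-0.008,240]],
])

```text
clock: 6.1
tcp_pos: [0.5073, 0.3242, 0.1475]
orientation: [0.524, 0.473, 0.525, -0.476]
wrist_force: [-0.2, -0.7, -1.1]
finger_gap: 0.0123
```

```bash
python3 - <<'E'
from h import *
st=readout.get_state(); im=cams.read_camera("wrist"); 
for r in finder.regions_of("wrist","pad")[:2]:
    ys,xs=np.where(r["pixels"]); P=np.array([at_z("wrist",(x,y),.004,st)[:2] for x,y in zip(xs,ys)])
    (c,wh,a)=cv2.minAreaRect((P*1000).astype(np.float32)); print(r["conf"],r["point"],np.round(c,1),np.round(wh,1),round(a,1))
cv2.imwrite("pics/e_wrist.png",im)
plan((.509,.3245,.03),.1)
E
```

```text
0.77 [328.4, 164.2] [510.6 326.6] [159.7 158.6] 6.9
shift [ 0.1196  0.0002 -0.0012] turn [-0.0022  0.0005 -0.0002] tcp [0.5089 0.3234 0.1496] gap 0.0119 F [-0.   0.4 -1.3] t 6.2 j [ 0.43  0.4  -0.03  1.14 -0.    1.91]
```

View pics/e_wrist.png

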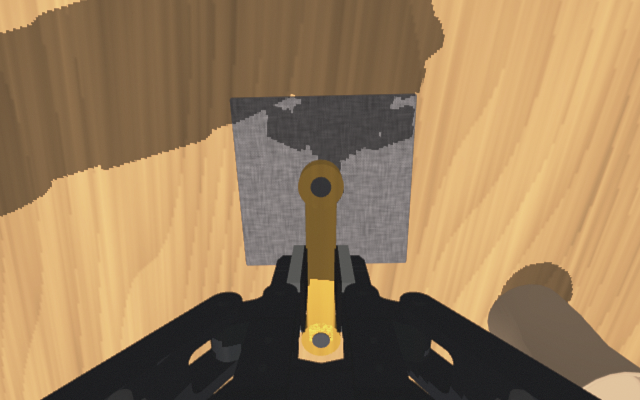

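drive_tool([
  [[0.04,0.001,-0.001,0,0,0,240],[0.08,0.001,-0.002,0,0,0,240],[0.11,0.001,-0.002,0,0,0,240],[0.125,0.001,-0.002,0,0,0,240],[0.13,0.001,-0.002,0,0,0,240]],
])

```text
clock: 6.82
tcp_pos: [0.5102, 0.3246, 0.0198]
orientation: [0.524, 0.475, 0.523, -0.475]
wrist_force: [-0.5, 0.3, -1.5]
finger_gap: 0.0123
```

```bash
python3 - <<'E'
from h import *
plan((.51,.3255,.0085),.1)
E
```

```text
shift [ 0.0113 -0.0001 -0.0009] turn [-0.0035  0.0005 -0.0003] tcp [0.5102 0.3246 0.0198] gap 0.0123 F [-0.5  0.3 -1.5] t 6.83 j [ 0.43  0.51 -0.2   0.86 -0.    1.91]
```

drive_tool([
  [[0.004,0,0,0,0,0,240],[0.008,0,0,0,0,0,240],[0.0105,0,0,0,0,0,240],[0.0105,0,0,0,0,0,240],[0.0105,0,0,0,0,0,240]],
])

```text
clock: 7.45
tcp_pos: [0.5103, 0.3248, 0.0095]
orientation: [0.524, 0.475, 0.523, -0.475]
wrist_force: [-0.3, -0.2, -1.4]
finger_gap: 0.0129
```

```bash
python3 - <<'E'
from h import *
plan((.51,.3255,.0085),.1)
E
```

```text
shift [ 0.001  -0.0002 -0.0008] turn [-0.0033  0.0005 -0.0005] tcp [0.5103 0.3248 0.0095] gap 0.0129 F [-0.3 -0.2 -1.4] t 7.45 j [ 0.43  0.52 -0.21  0.84 -0.    1.91]
```

drive_tool([
  [[0.0015,0,0,0,0,0,240],[0.0015,0,0,0,0,0,240],[0.0015,0,0,0,0,0,200],[0.0015,0,0,0,0,0,150],[0.0015,0,0,0,0,0,130]],
])

```text
clock: 8.07
tcp_pos: [0.5103, 0.3248, 0.008]
orientation: [0.524, 0.475, 0.523, -0.475]
wrist_force: [-0.4, 0.3, 0.3]
finger_gap: 0.0419
```

drive_tool([
  [[-0.02,0,0,0,0,0,130],[-0.06,0,0,0,0,0,130],[-0.11,0,0,0,0,0,130],[-0.16,0,0,0,0,0,130],[-0.2,0,0,0,0,0,130]],
])

```text
clock: 8.7
tcp_pos: [0.5105, 0.325, 0.2104]
orientation: [0.524, 0.476, 0.523, -0.475]
wrist_force: [-0.4, 0.5, -0.1]
finger_gap: 0.042
```

```bash
python3 - <<'E'
from h import *
st=readout.get_state(); im=cams.read_camera("wrist")
for n,z in [("pad",.004),("stay",.012)]:
  for r in finder.regions_of("wrist",n)[:1]:
    ys,xs=np.where(r["pixels"]); P=np.array([at_z("wrist",(x,y),z,st)[:2] for x,y in zip(xs,ys)])
    (c,wh,a)=cv2.minAreaRect((P*1000).astype(np.float32)); print(n,r["conf"],r["point"],np.round(c,1),np.round(wh,1),round(a,1))
cv2.imwrite("pics/f_wrist.png",im)
plan((.4605,.0005,.2),-.034)
E
```

```text
pad 0.87 [312.0, 165.8] [510.2 326.4] [158.9 158.9] 6.9
stay 0.93 [320.1, 177.9] [510.9 325.5] [ 18.9 101.6] 5.8
shift [ 0.01   -0.0824  0.3186] turn [ 0.1307 -0.0019 -0.0059] tcp [0.5117 0.3256 0.211 ] gap 0.0421 F [-0.3 -0.4  0.1] t 8.85 j [ 0.43  0.38  0.09  1.27 -0.    1.91]
```

View pics/f_wrist.png

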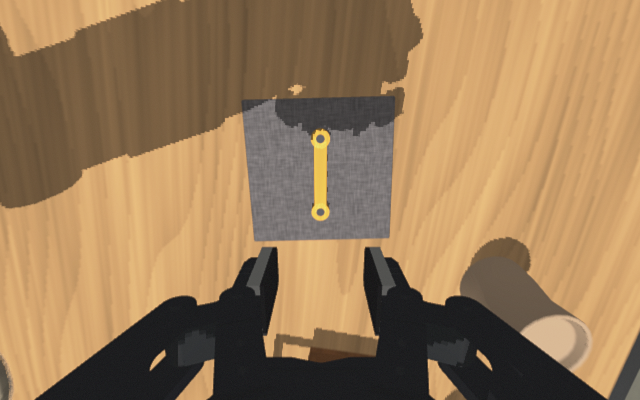

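The stay lies flat in the middle of the pad: its eyes are at (320,139) and (320,212), and the pad spans about 245–395 × 97–240. Next is the bar.

drive_tool([
  [[0,-0.015,0.06,0.026,0,0,130],[0,-0.03,0.12,0.052,0,0,130],[0,-0.047,0.18,0.078,0,0,130],[0,-0.062,0.24,0.104,0,0,130],[0,-0.08,0.3,0.13,-0.002,-0.006,130]],
])

```text
clock: 9.48
tcp_pos: [0.4597, 0.0177, 0.2087]
orientation: [-0.491, -0.508, -0.492, 0.509]
wrist_force: [1.0, -0.0, 0.3]
finger_gap: 0.0419
```

drive_tool([
  [[0,-0.002,0.018,0,0,0,130],[0,-0.002,0.018,0,0,0,130],[0,-0.002,0.018,0,0,0,130],[0,-0.002,0.018,0,0,0,130],[0,-0.002,0.018,0,0,0,130]],
])

```text
clock: 10.1
tcp_pos: [0.4572, 0.0007, 0.2086]
orientation: [-0.491, -0.507, -0.492, 0.508]
wrist_force: [-0.0, -0.1, 0.5]
finger_gap: 0.0418
```

```bash
python3 - <<'E'
from h import *
st=readout.get_state(); im=cams.read_camera("wrist")
hsv=cv2.cvtColor(im,cv2.COLOR_BGR2HSV); m=cv2.inRange(hsv,(105,120,40),(130,255,255)); print(m.sum()/255)
ys,xs=np.where(m>0); P=np.array([at_z("wrist",(x,y),.121,st)[:2] for x,y in zip(xs,ys)])
if len(P):
    (c,wh,a)=cv2.minAreaRect((P*1000).astype(np.float32)); print(np.round(c,1),np.round(wh,1),round(a,1))
im2=im.copy(); im2[m>0]=(0,0,255)
cv2.imwrite("pics/g_wrist.png",im)
cv2.imwrite("pics/g_wristm.png",im2)
plan((.4605,.0005,.2),-.034)
E
```

```text
2608.0
[468.2  -2.6] [154.3  11. ] 86.0
shift [ 0.0086  0.0033 -0.0001] turn [0.0017 0.0001 0.0019] tcp [0.4572 0.0006 0.2086] gap 0.0418 F [-0.1 -0.7  0.4] t 10.15 j [-0.17  0.1  -0.28  1.19 -0.    1.43]
```

View pics/g_wrist.png

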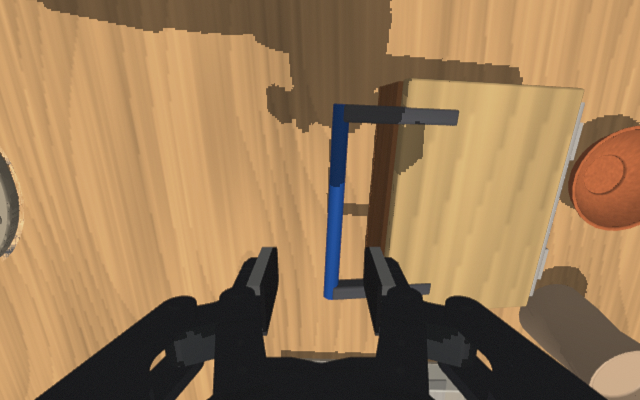

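View pics/g_wristm.png

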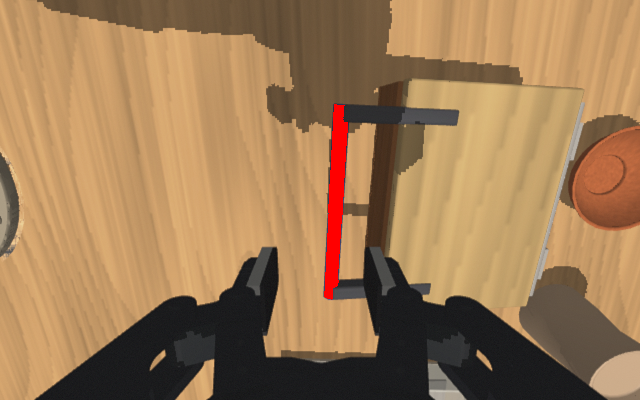

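```bash
python3 - <<'E'
from h import *
def blue(im,roi):
    hsv=cv2.cvtColor(im,cv2.COLOR_BGR2HSV); m=cv2.inRange(hsv,(108,120,40),(130,255,255))
    k=np.zeros_like(m); k[roi[1]:roi[3],roi[0]:roi[2]]=1; return m*k
for cam,f,roi in [("top","pics/a_top.png",(270,240,370,280)),("scene","pics/a_scene.png",(240,140,345,200))]:
    m=blue(cv2.imread(f),roi); ys,xs=np.where(m>0)
    P=np.array([at_z(cam,(x,y),.122) for x,y in zip(xs,ys)])[:,:2]
    (c,wh,a)=cv2.minAreaRect((P*1000).astype(np.float32)); 
    l=cv2.fitLine((P*1000).astype(np.float32),cv2.DIST_L2,0,.01,.01).ravel()
    print(cam,len(xs),np.round(c,1),np.round(wh,1),round(a,1),"mean",P.mean(0).round(4),"yaw",-np.degrees(np.arctan(l[0]/l[1])))
st=readout.get_state()
m=blue(cv2.imread("pics/g_wrist.png"),(0,0,640,400)); ys,xs=np.where(m>0)
P=np.array([at_z("wrist",(x,y),.122,st) for x,y in zip(xs,ys)])[:,:2]
l=cv2.fitLine((P*1000).astype(np.float32),cv2.DIST_L2,0,.01,.01).ravel(); print("wrist",l)
print("yaw",-np.degrees(np.arctan(l[0]/l[1])))
# lid hinge via rear corners in top & wrist
E
```

```text
top 293 [467.   -0.5] [151.1  10. ] 85.6 mean [ 0.4668 -0.001 ] yaw -4.3383694
scene 114 [468.    4.6] [127.8   7.5] 85.7 mean [0.4676 0.003 ] yaw -4.352016
wrist [7.2142892e-02 9.9739432e-01 4.6847342e+02 4.4772105e+00]
yaw -4.1370764
```

```bash
python3 - <<'E'
from h import *
plan((.4672,-.0015,.102),-.0735)
E
```

```text
shift [0.1066 0.0102 0.0017] turn [0.0412 0.0001 0.0019] tcp [0.4572 0.0006 0.2086] gap 0.0418 F [-0.1 -0.7  0.4] t 10.15 j [-0.17  0.1  -0.28  1.19 -0.    1.43]
```

drive_tool([
  [[0,0.0105,0.002,0.041,0,0.002,130],[0.02,0.0105,0.002,0.041,0,0.002,130],[0.04,0.0105,0.002,0.041,0,0.002,130],[0.055,0.0105,0.002,0.041,0,0.002,130],[0.06,0.0105,0.002,0.041,0,0.002,130]],
])

```text
clock: 10.78
tcp_pos: [0.467, -0.0015, 0.1477]
orientation: [-0.481, -0.518, -0.482, 0.518]
wrist_force: [1.1, -0.9, -0.4]
finger_gap: 0.0419
```

```bash
python3 - <<'E'
from h import *
plan((.4672,-.0015,.102),-.0735)
im=cams.read_camera("wrist"); cv2.imwrite("pics/h_wrist.png",im)
E
```

```text
shift [0.0457 0.0003 0.    ] turn [ 0.0007 -0.0001  0.0014] tcp [ 0.467  -0.0015  0.1477] gap 0.0419 F [ 1.1 -0.9 -0.4] t 10.78 j [-0.18  0.15 -0.37  1.05 -0.    1.47]
```

View pics/h_wrist.png

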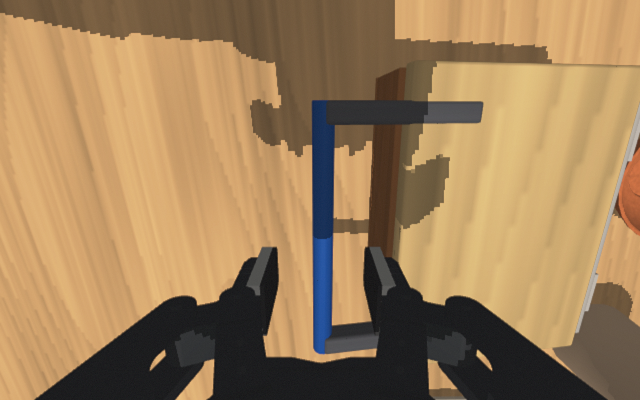

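drive_tool([
  [[0.02,0.0003,0,0,0,0,130],[0.04,0.0003,0,0,0,0,130],[0.046,0.0003,0,0,0,0,130],[0.046,0.0003,0,0,0,0,160],[0.046,0.0003,0,0,0,0,190]],
], squeeze=30)

```text
clock: 11.45
tcp_pos: [0.468, -0.0017, 0.1026]
orientation: [0.482, 0.518, 0.481, -0.518]
wrist_force: [0.2, 0.2, 0.4]
finger_gap: 0.0219
```

```bash
python3 - <<'E'
from h import *
plan((.4672,-.0015,.102),-.0735)
im=cams.read_camera("wrist"); cv2.imwrite("pics/i_wrist.png",im)
E
```

```text
shift [ 0.0006 -0.0008 -0.0001] turn [ 0.0006  0.0001 -0.0002] tcp [ 0.468  -0.0017  0.1026] gap 0.0219 F [0.2 0.2 0.4] t 11.45 j [-0.18  0.19 -0.45  0.93 -0.    1.47]
```

View pics/i_wrist.png

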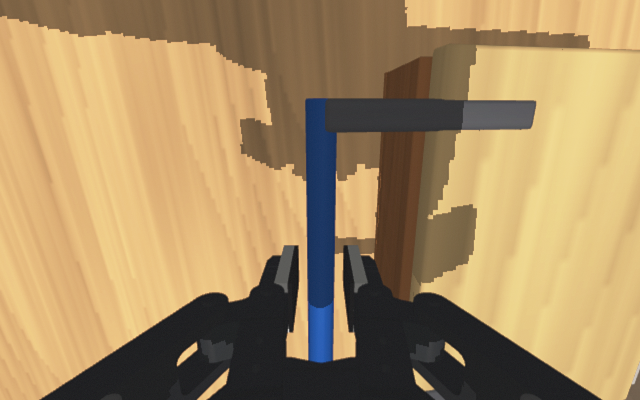

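The bar (column about 320) sits between the pads (298 and 345). I'll close on it.

drive_tool([
  [[0,0,0,0,0,0,225],[0,0,0,0,0,0,240],[0,0,0,0,0,0,245],[0,0,0,0,0,0,245],[0,0,0,0,0,0,245]],
], squeeze=30)

```text
clock: 12.12
tcp_pos: [0.4681, -0.0017, 0.1029]
orientation: [0.482, 0.518, 0.481, -0.518]
wrist_force: [-1.7, -0.1, 4.8]
finger_gap: 0.0106
```

```bash
python3 - <<'E'
from h import *
plan((.4672,-.0015,.102),-.0735)
E
```

```text
shift [ 0.0009 -0.0009 -0.0001] turn [ 0.0006  0.0002 -0.0006] tcp [ 0.4681 -0.0017  0.1029] gap 0.0106 F [-1.7 -0.1  4.8] t 12.12 j [-0.18  0.19 -0.45  0.93 -0.    1.47]
```

```bash
cat >> h.py <<'E'
L=.1874; PH0=np.arctan2(.030,.185)
BAR0=np.array([.468,-.0016]); YAW=-.0735; Z0=.1029
U=np.array([np.cos(YAW),np.sin(YAW)])
def arc(angs):
    st=readout.get_state(); R0=Rq(st["orientation"])
    s=(st["tcp_pos"][:2]-BAR0)@U; dz=st["tcp_pos"][2]-Z0
    a=np.arctan2(dz+.030,.185-s)-PH0
    print("est angle",round(a,4),"radius",round(np.hypot(dz+.03,.185-s),4),"F",st["wrist_force"].round(1),"T",st["ft_torque"].round(2),"gap",round(st["finger_gap"],4),"t",round(st["clock"],2))
    for b in angs:
        p=PH0+b; T=np.r_[BAR0+U*(.185-L*np.cos(p)),Z0-.03+L*np.sin(p)]
        sh,r=shift(st,T,down(YAW)); print(round(b,3),sh.round(4),r.round(3))
E
python3 -c "
from h import *
arc([.03,.09,.16,.23,.30])"
```

```text
est angle -0.0 radius 0.1873 F [-1.7 -0.1  4.8] T [-0.03  0.47  0.01] gap 0.0106 t 12.12
0.03 [-0.0056  0.0009 -0.0001] [ 0.001  0.    -0.001]
0.09 [-0.0165  0.0034 -0.0001] [ 0.001  0.    -0.001]
0.16 [-0.0291  0.0071 -0.0001] [ 0.001  0.    -0.001]
0.23 [-0.0414  0.0117 -0.0001] [ 0.001  0.    -0.001]
0.3 [-0.0533  0.0171 -0.0001] [ 0.001  0.    -0.001]
```

drive_tool([
  [[-0.0055,0.001,0,0,0,0,245],[-0.0165,0.0035,0,0,0,0,245],[-0.029,0.007,0,0,0,0,245],[-0.0415,0.0115,0,0,0,0,245],[-0.0535,0.017,0,0,0,0,245]],
])

```text
clock: 12.75
tcp_pos: [0.4848, -0.0029, 0.1573]
orientation: [-0.481, -0.518, -0.481, 0.518]
wrist_force: [-0.8, -0.4, -2.1]
finger_gap: 0.0107
```

```bash
python3 -c "
from h import *
arc([.36,.43,.50,.57,.64])
cv2.imwrite('pics/j_wrist.png',cams.read_camera('wrist'))"
```

```text
est angle 0.3042 radius 0.1881 F [-0.8 -0.4 -2.1] T [-0.17  0.33 -0.06] gap 0.0107 t 12.75
0.36 [-0.0089  0.0056 -0.0001] [0.001 0.    0.   ]
0.43 [-0.02    0.0125 -0.0001] [0.001 0.    0.   ]
0.5 [-0.0307  0.0202 -0.0001] [0.001 0.    0.   ]
0.57 [-0.0407  0.0286 -0.0001] [0.001 0.    0.   ]
0.64 [-0.0502  0.0377 -0.0001] [0.001 0.    0.   ]
```

View pics/j_wrist.png

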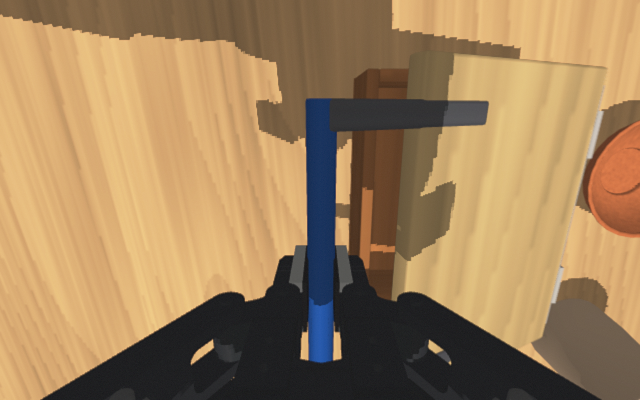

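The lid is opening: the box interior shows at columns 355–405, the bar is held at column 320 between the pads, and the forces are small.

drive_tool([
  [[-0.009,0.0055,0,0,0,0,245],[-0.02,0.0125,0,0,0,0,245],[-0.0305,0.02,0,0,0,0,245],[-0.0405,0.0285,0,0,0,0,245],[-0.05,0.0375,0,0,0,0,245]],
])

```text
clock: 13.42
tcp_pos: [0.5212, -0.0057, 0.2097]
orientation: [-0.481, -0.517, -0.482, 0.519]
wrist_force: [-9.0, -1.1, 5.2]
finger_gap: 0.0109
```

```bash
python3 -c "
from h import *
arc([.70,.77,.84,.91,.98])"
```

```text
est angle 0.644 radius 0.1899 F [-9.  -1.1  5.2] T [-0.13  1.95  0.  ] gap 0.0109 t 13.43
0.7 [-0.0053  0.0095 -0.0001] [0.001 0.001 0.003]
0.77 [-0.0135  0.0197 -0.0001] [0.001 0.001 0.003]
0.84 [-0.021   0.0304 -0.0001] [0.001 0.001 0.003]
0.91 [-0.0277  0.0417 -0.0001] [0.001 0.001 0.003]
0.98 [-0.0336  0.0534 -0.0001] [0.001 0.001 0.003]
```

drive_tool([
  [[0,0,0,0,0,0,245],[0,0,0,0,0,0,245],[0,0,0,0,0,0,245],[0,0,0,0,0,0,245],[0,0,0,0,0,0,245]],
])

```text
clock: 14.05
tcp_pos: [0.521, -0.0056, 0.2096]
orientation: [-0.481, -0.517, -0.482, 0.519]
wrist_force: [-3.5, -0.7, 0.6]
finger_gap: 0.0108
```

```bash
python3 -c "
from h import *
arc([.70,.77,.84,.91,.98])
cv2.imwrite('pics/k_wrist.png',cams.read_camera('wrist'))
cv2.imwrite('pics/k_scene.png',cams.read_camera('scene'))"
```

```text
est angle 0.6427 radius 0.1899 F [-3.5 -0.7  0.6] T [-0.03  0.92 -0.04] gap 0.0108 t 14.05
0.7 [-0.0054  0.0097 -0.0001] [0.001 0.001 0.003]
0.77 [-0.0137  0.0199 -0.0001] [0.001 0.001 0.003]
0.84 [-0.0212  0.0306 -0.0001] [0.001 0.001 0.003]
0.91 [-0.0279  0.0419 -0.0001] [0.001 0.001 0.003]
0.98 [-0.0338  0.0536 -0.0001] [0.001 0.001 0.003]
```

View pics/k_wrist.png

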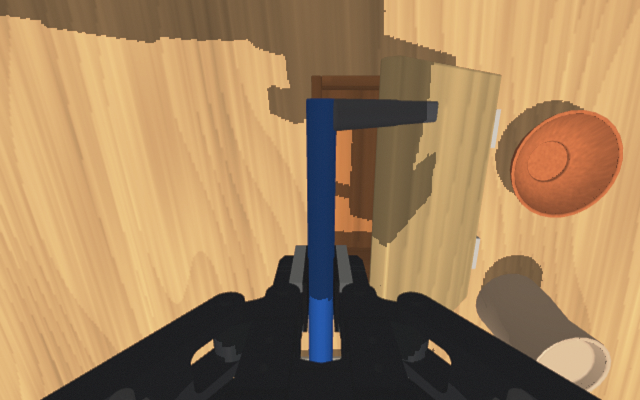

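View pics/k_scene.png

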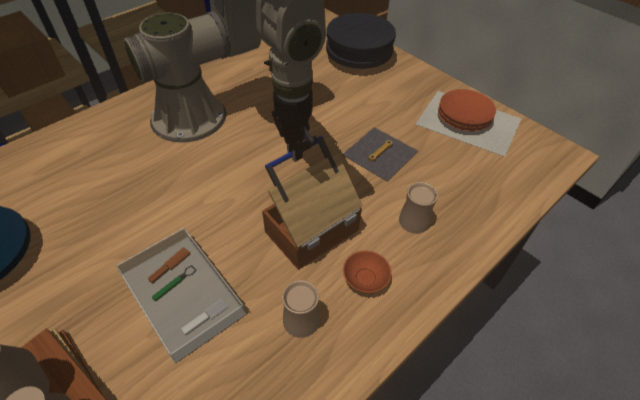

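drive_tool([
  [[-0.0065,0.0085,0,0,0,0.001,245],[-0.015,0.0185,0,0,0,0.002,245],[-0.0225,0.0295,0,0,0,0.003,245],[-0.029,0.041,0,0,0,0.003,245],[-0.035,0.053,0,0,0,0.003,245]],
])

```text
clock: 14.78
tcp_pos: [0.5744, -0.0096, 0.2464]
orientation: [0.482, 0.518, 0.481, -0.518]
wrist_force: [-6.5, -0.4, 7.7]
finger_gap: 0.0108
```

```bash
python3 -c "
from h import *
arc([1.04,1.11,1.18,1.24,1.29])"
```

```text
est angle 0.986 radius 0.1904 F [-6.5 -0.4  7.7] T [-0.08  1.49 -0.04] gap 0.0108 t 14.78
1.04 [-0.0012  0.0106 -0.0002] [ 0.     0.001 -0.002]
1.11 [-0.0055  0.023  -0.0002] [ 0.     0.001 -0.002]
1.18 [-0.0089  0.0356 -0.0002] [ 0.     0.001 -0.002]
1.24 [-0.0111  0.0466 -0.0002] [ 0.     0.001 -0.002]
1.29 [-0.0124  0.0559 -0.0002] [ 0.     0.001 -0.002]
```

drive_tool([
  [[-0.004,0.0095,0,0,0,0,245],[-0.0085,0.022,0,0,0,-0.001,245],[-0.012,0.0345,0,0,0,-0.001,245],[-0.0145,0.046,0,0,0,-0.001,245],[-0.016,0.055,0,0,0,-0.001,245]],
])

```text
clock: 15.4
tcp_pos: [0.6304, -0.0138, 0.2634]
orientation: [0.482, 0.518, 0.48, -0.518]
wrist_force: [-3.0, -0.9, 9.2]
finger_gap: 0.0103
```

```bash
python3 -c "
from h import *
arc([1.33,1.36,1.39,1.41])"
```

```text
est angle 1.2945 radius 0.1917 F [-3.  -0.9  9.2] T [-0.08  0.74 -0.01] gap 0.0103 t 15.4
1.33 [ 0.0037  0.0071 -0.0003] [ 0.     0.001 -0.003]
1.36 [ 0.0033  0.0127 -0.0003] [ 0.     0.001 -0.003]
1.39 [ 0.0032  0.0183 -0.0003] [ 0.     0.001 -0.003]
1.41 [ 0.0031  0.0221 -0.0003] [ 0.     0.001 -0.003]
```

drive_tool([
  [[-0.001,0.006,0,0,0,-0.001,245],[-0.001,0.012,0,0,0,-0.002,245],[-0.001,0.0175,0,0,0,-0.003,245],[-0.001,0.0215,0,0,0,-0.003,245],[-0.001,0.022,0,0,0,-0.003,245]],
])

```text
clock: 16.02
tcp_pos: [0.6528, -0.0155, 0.2644]
orientation: [-0.482, -0.518, -0.481, 0.518]
wrist_force: [-0.7, -0.7, 1.9]
finger_gap: 0.0106
```

drive_tool([
  [[0,0,0,0,0,0,245],[0,0,0,0,0,0,245],[0,0,0,0,0,0,245],[0,0,0,0,0,0,245],[0,0,0,0,0,0,245]],
])

```text
clock: 16.65
tcp_pos: [0.6528, -0.0155, 0.2645]
orientation: [-0.482, -0.518, -0.481, 0.518]
wrist_force: [-1.8, -0.2, 1.2]
finger_gap: 0.0108
```

```bash
python3 -c "
from h import *
arc([1.41])
for n in ['scene','top','wrist']:
    cv2.imwrite(f'pics/l_{n}.png',cams.read_camera(n))
im=cv2.imread('pics/l_scene.png'); cv2.imwrite('pics/l_crop.png',cv2.resize(im[60:330,200:450],None,fx=2.2,fy=2.2,interpolation=cv2.INTER_CUBIC))
st=readout.get_state()
H=np.r_[BAR0+U*.185,.091]; V=np.array([-U[1],U[0],0])
for s in (-.07,0,.07):
    for b in (1.33,1.41,1.49):
        p=PH0+b; X=H+V*s+np.r_[-U*L*np.cos(p),L*np.sin(p)]
        print(s,b,X.round(3),'scene',proj('scene',X).round(1),'top',proj('top',X).round(1))
    print('hinge',proj('scene',H+V*s).round(1),proj('top',H+V*s).round(1))
"
```

```text
est angle 1.4117 radius 0.1916 F [-1.8 -0.2  1.2] T [-0.12  0.33 -0.01] gap 0.0108 t 16.65
1.41 [ 0.0042 -0.0003 -0.0003] [ 0.     0.001 -0.   ]
-0.07 1.33 [ 0.632 -0.084  0.278] scene [[300. 182.]] top [[360.3 174.2]]
-0.07 1.41 [ 0.647 -0.085  0.278] scene [[304.7 186.4]] top [[360.7 166.7]]
-0.07 1.49 [ 0.662 -0.086  0.278] scene [[309.6 191.4]] top [[361.1 159.4]]
hinge [[305.4 242.9]] [[351.4 183.3]]
0 1.33 [ 0.638 -0.014  0.278] scene [[328.3 165.8]] top [[325.  171.7]]
0 1.41 [ 0.652 -0.015  0.278] scene [[333.2 170. ]] top [[325.5 164.2]]
0 1.49 [ 0.667 -0.016  0.278] scene [[338.2 174.6]] top [[326.  156.9]]
hinge [[329.8 227.1]] [[321.9 181.2]]
0.07 1.33 [0.643 0.056 0.278] scene [[354.9 150.7]] top [[289.8 169.2]]
0.07 1.41 [0.658 0.055 0.278] scene [[359.9 154.6]] top [[290.3 161.7]]
0.07 1.49 [0.673 0.054 0.278] scene [[364.9 158.9]] top [[290.9 154.4]]
hinge [[352.9 212.3]] [[292.3 179.1]]
```

View pics/l_crop.png

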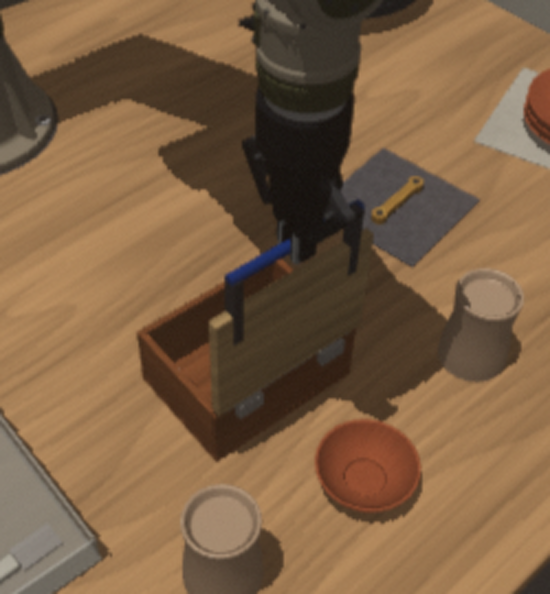

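View pics/l_top.png

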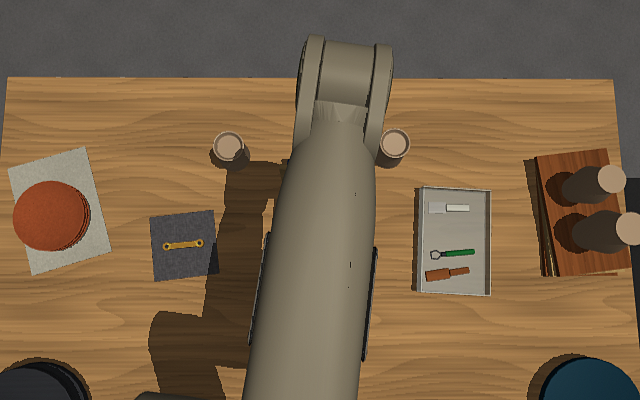

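View pics/l_wrist.png

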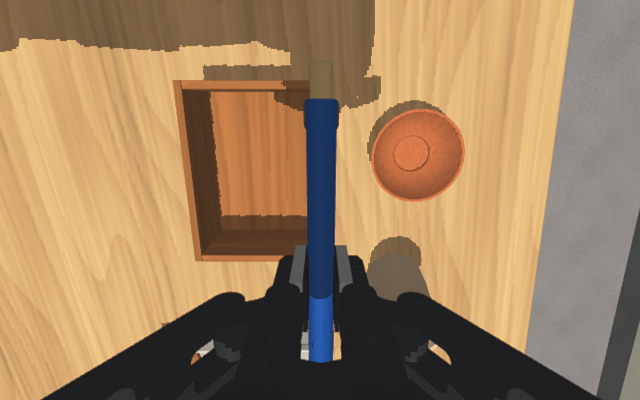

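The pictures agree that the lid is plumb:
- **Wrist view:** the lid is edge-on under the bar, columns about 309–331, with the bar at 321.
- **Scene view:** the bar's left end is at about (303,186). I predicted (302–305,186–188) for 1.41 rad.
- **Top view:** the stay lies on the pad, the other tools are in the tub, and both vases are unmoved.

I'll do one more hold, then hand in.

drive_tool([
  [[0,0,0,0,0,0,245],[0,0,0,0,0,0,245],[0,0,0,0,0,0,245],[0,0,0,0,0,0,245],[0,0,0,0,0,0,245]],
])

```text
clock: 17.42
tcp_pos: [0.6528, -0.0155, 0.2644]
orientation: [-0.482, -0.518, -0.481, 0.518]
wrist_force: [-0.8, -1.1, 2.5]
finger_gap: 0.0108
```

```bash
python3 -c "
from h import *
arc([1.41]); print(abs(readout.get_state()['qvel']).max())
print(env.hand_in())"
```

```text
est angle 1.4117 radius 0.1915 F [-0.8 -1.1  2.5] T [-0.11  0.31 -0.01] gap 0.0108 t 17.43
1.41 [ 0.0041 -0.0003 -0.0003] [ 0.     0.001 -0.   ]
0.0014986559003168191
the job is handed in; nothing more can be done
None
```

The brass stay lies flat in the middle of the felt pad. The lid is gripped by its blue bar and held still at its balance point. I handed the job in at 17.4 s; it gave no verdict.

- **Stay:** the wrist camera put the stay's centre within about 1 mm of the pad's centre, with the ends about 30 mm inside the pad's edges. The last top and scene pictures show it still there.
- **Lid:** the tool position gives a lid angle of about 1.41 rad, and the scene and wrist pictures agree with that. The arm is at rest, the bar is gripped at 30 N (gap 10.8 mm), and the wrist force is under 3 N.
- **Other things:** the last pictures show the other tools in the tub and the vases and dish where they stood. I judged this by eye and did not measure how far they moved. The arm hid the dish in the top view, but the scene and wrist views show it.
- **Disagreements:** on the swing the measured radius came out 2–4 mm over the nominal 187 mm, with up to about 10 N of outward force. That was probably calibration error or slight slip of the bar in the pads. I followed it, and it makes little difference to the final angle. My first reading of the bar position from the top picture was about 7 mm off, so I corrected it from three camera views before gripping.

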